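# Hold the reference slide flush on a sloped rock face

### The job

Push the small tilting stage across the bench until its aluminium base stands squarely inside the blue frame marked on the bench. Then pick up the dark steel reference slide by its orange grip, tilt it to match the sloping rock face on the stage, and press it gently flush on the middle of that face, its long side running up the slope. Finish while still gripping the slide and pressing it there; do not lift the stage off the bench, and leave the other things on the bench where they are.

Things in the scene. Friction and masses are not known exactly. Their poses are not given: they have to be found in the camera images.
- stage: Loose tilting stage, 0.9 kg. Aluminium base 120 (x) x 100 (y) x 25 mm high, origin at the centre of its underside, z up. -x end: low hinge end, towards the robot; the top plate rises to +x. Its bare flat end faces suit pushing (5 to 13 N); it stops when the push stops. Two clamp knobs near the -x end stick out 9 mm past the sides, 25 to 43 mm up.
- face (a point): Centre of the flat reddish rock face on the stage's top plate, 86 (x, up the slope) x 76 mm (y, level); z is its outward normal. Slope 7 to 18 degrees from level, new each time, locked: it does not give. The point lies 0 to 6 mm to -x of the stage's origin and 52 to 61 mm above the bench; the face's low edge is 47 mm, its high edge 58 to 75 mm up.
- spot: Blue frame printed flat on the bench, lines 8 mm wide, inside 160 (x) x 140 (y) mm; origin at its centre, z up. It lies 90 to 130 mm beyond the stage's start; the stage starts within 15 mm of its x axis and 0.12 rad of its direction. The stage's x should end up along the frame's x.
- slide: Reference slide, 100 to 210 g, lying flat on the bench to the left or right: dark steel plate 60 (x) x 50 (y) x 6 mm, flat underside; origin at the centre of its underside, z up. On top a centred orange upright grip rib, 34 (x) x 12 (y) mm, 6 to 50 mm above the underside; pinch it across the 12 mm (along y). Either end may point up the slope. It does not slip on the face.
- rock_a: Bystander: loose reddish rock block 75 x 55 x 30 mm, origin at the centre of its underside. It lies on the side where the slide is not.
- rock_b: Bystander: loose reddish rock block 70 x 50 x 28 mm, origin under its centre, on the left.
- rock_c: Bystander: loose grey rock block 60 x 45 x 26 mm, origin under its centre, on the right.
- bottle: Bystander: brown glass bottle, 72 mm across, 150 mm tall, origin under its centre, far left.
- beaker: Bystander: glass beaker, 84 mm across, 110 mm tall, origin under its centre, far right.
- funnel: Bystander: white plastic funnel standing on its mouth, 90 mm across, 105 mm tall, origin under its centre, far left.
- jar: Bystander: small glass jar with black lid, 52 mm across, 55 mm tall, origin under its centre, just beyond the frame.

How it is judged:
On the way, in this order (a step that is already met when the one before it is completed fails the run):
1. the stage has been pushed squarely inside the blue frame and is at rest, while the slide still lies on the bench (x of stage in the frame of spot between -0.02 and 0.02 m and y of stage in the frame of spot between -0.02 and 0.02 m and angle between the x axis of stage and the x axis of spot, either way round below 0.25 rad and angle between stage's own z axis and vertical below 0.06 rad and height (world z) of stage below 0.008 m and linear speed of stage below 0.01 m/s and height (world z) of slide below 0.01 m), for 0.2 s.
2. the slide has been picked up in the gripper (height (world z) of slide above 0.05 m and contact force between slide and the fingers above 1 N and contact force between slide and stage below 0.1 N), for 0.2 s.
At the end, for the whole second after the job is handed in: Stage flat inside the frame (20 mm per axis, 0.25 rad). Slide still gripped, flush on the rock face: within 2.5 mm and 0.05 rad of its plane, centred to 15 mm per face axis, long side within 0.25 rad of up-slope, pressed with 2.5 to 25 N. Both at rest (x of stage in the frame of spot between -0.02 and 0.02 m and y of stage in the frame of spot between -0.02 and 0.02 m and angle between the x axis of stage and the x axis of spot, either way round below 0.25 rad and angle between stage's own z axis and vertical below 0.06 rad and height (world z) of stage below 0.008 m and angle between the z axis of slide and the z axis of face, either way round below 0.05 rad and angle between the x axis of slide and the x axis of face, either way round below 0.25 rad and x of slide in the frame of face between -0.015 and 0.015 m and y of slide in the frame of face between -0.015 and 0.015 m and z of slide in the frame of face between -0.0025 and 0.0025 m and contact force between slide and stage between 2.5 and 25 N and contact force between slide and the fingers above 1 N and linear speed of each of slide, stage below 0.01 m/s); the arm keeps its last pose, push and grip.
It fails at once if the stage is lifted off or tipped on the bench (height (world z) of stage above 0.015 m or angle between stage's own z axis and vertical above 0.15 rad).
It fails at once if the slide is rammed into the stage (over 60 N) (contact force between slide and stage above 60 N).
It fails at once if a bystander is moved more than 25 mm (distance of any of rock_a, rock_b, rock_c, bottle, beaker, funnel, jar from where it was at the start of the episode above 0.025 m).
It also fails if it takes over 64 s, if anything falls off the work surface, if the arm or the gripper's body presses on something with over 40 N, if the wrist force passes 120 N, or if a joint passes its speed limit or range.

### The arm

A 6-joint arm with a two-finger parallel gripper is mounted at the origin on the work surface. World frame = base frame: x ahead of the robot, y to its left, z up, the work surface at z = 0. Lengths are in m, angles in rad, forces in N, time in s.
With the tool pointing down it reaches from about 0.35 to 0.875 m from the base axis. Payload 4.2 kg.
Tool frame: the origin (TCP) lies midway between the tips of the shut fingers; the grasp point (between the pads) lies 19 mm behind it; z points along the fingers, y is the direction in which the jaws open and shut (so a half turn about z gives the same grasp; the last joint's range is limited). The gripper opens to 87 mm and grips with 3 to 60 N. Pads are 19 mm wide; open, the fingers measure 117 mm over their backs; the gripper's body (75 mm by 190 mm) begins 51 mm behind the grasp point.
Start: joints at [-0.859, 0.385, 0.008, 0, -1.194, -0.259], TCP at [0.273, -0.562, 0.223] pointing down, gripper open.
Joint ranges: [-3.14, 3.14], [-1.21, 2.06], [-1.07, 1.41], [-3.16, 2.05], [-2.99, -0.16], [-3.1, 3.1]. Speed limits (rad/s): [2.79, 2.79, 3.14, 3.14, 3.14, 3.14].

### API

Orientations are given as a 3x3 rotation matrix whose columns are the frame's x, y, z axes.
In Python, from bench import get_obs, eyes, close_job, spotter gives the robot as it stands.
- The arm moves only by the tool step_arm, never from a script. Its argument "motion" is text: rows parted by semicolons, each of 5 numbers parted by spaces: the closure, from 0 (fully open) to 1 (shut), then the shift along the tool's x, y, z in mm, then the turn about the tool's z in rad. In form: gripper tx ty tz roll; .... A call has 1 to 8 rows; each row is the pose to reach, as a shift and turn from the pose measured when the call began, along the tool's axes at that moment; what a row does not reach only later rows make up. A row lasts 1/10 s, in which the tool goes at most 50 mm and 8.59 degrees, less where a joint would pass 70% of its speed; a pose out of reach is approached as far as the arm can. A call with a gripper value outside its range is refused whole. The fingers move at their own pace and stop on an object; "newtons" is the grip in N (left out, the last holds). Time passes only in rows, so rows that repeat a pose let the fingers close. It gives the time, the measured TCP pose, the force and the opening at its end, in the units of the state.
- get_obs(): the state, without advancing time (a new reading comes with each control period).
- eyes.camera(name): name is "side" or "top" or "wrist"; returns (picture, depth): 384x512x3 uint8, red, green, blue; 384x512 float32, m along the optical axis (not along the pixel's ray), 0 where there is no reading.
- eyes.camera_info(name): a dict with "fx", "fy", "cx", "cy" (pixels), "dist_coeffs" ([k1, k2, p1, p2, k3] as OpenCV has them; the pictures are not rectified), "extrinsics" (4x4, takes a point from world to camera coordinates). Camera axes: x right, y up, looking along -z (the intrinsics and any distortion apply to the point x, -y, -z); pixel columns grow to the right and rows downward; lengths in m; the calibration is good to about 2 mm. A picture is of the moment at which its call begins: read the wrist's pose just before it. camera_info takes no time and is no camera call; for the wrist camera it gives the pose at the moment of the call.
- close_job(): hands the job in, once; it reports no verdict.
Trained networks look in the newest picture that a camera, given by its name, has taken for a name from the list of things; names that differ only in an ending like _2 or _b are one class to them, and where a whole thing is asked for, a point or a joint stands for the part that bears it (a point fixed in the world has none). Each returns a list of dicts, best first, with "score" (0 to 1); they miss things now and then, are a little off and sometimes report something else, mostly with a low value. They report only what shows in the picture. A call takes as long as a camera call.
- spotter.regions_of(thing, camera): "pixels" (384x512 bool, what is visible of it).
- spotter.mark_of(thing, camera): "xyz" ([x, y, z] in m, in world coordinates, good to about 4 mm: a listed point, or the origin of a listed thing).
The state is a dict: "t": time; "joint_positions": joint angles; "qd": joint speeds; "joint_efforts": joint torques, N m; "tcp_pos": TCP position; "tool_rot": TCP orientation; "contact_force": force on the tool from outside, world axes, zero at the start; "moment": the same for the moment, N m; "finger_gap": finger opening in m.
Only numpy, scipy, OpenCV 4.12 (cv2) and the standard library are available. Lean on these libraries where they do the work, as an engineer would, in place of code of your own. Each camera call takes 0.05 s, during which the arm holds its last target.

## Working session

There is one attempt and no reset: what is moved stays moved. The work goes in short steps, Python scripts to look and compute and a tool call to move; the robot and the scene stay as the last step left them, time stands still between calls to the robot, and variables do not carry over. Pictures are saved under pics/ and viewed, and the job is handed in when it is done.

Besides the shell and the picture viewer there is one more tool, called by a JSON object that holds its "method" and its "body". step_arm: Moves the arm, as the interface text tells. Its arguments: {"type":"object","properties":{"motion":{"type":"string"},"newtons":{"type":"number"}},"required":["motion"]}

```bash
ls; mkdir -p pics; python3 - <<'E'
from bench import get_obs, eyes, spotter
import cv2,numpy as np
print(get_obs())
for n in("side","top","wrist"):
    im,d=eyes.camera(n); cv2.imwrite(f"pics/{n}0.png",im[:,:,::-1]); np.save(f"pics/{n}0d.npy",d); i=eyes.camera_info(n);print(n,i)
    if n=="top":
        for t in["stage","face","spot","slide","rock_a","rock_b","jar","bottle","beaker","funnel"]:
            r=spotter.mark_of(t,"top"); print(t,[(np.round(x["xyz"],3),round(x["score"],2)) for x in r[:2]])
E
```

```text
pics
{'t': 0.0, 'joint_positions': array([-8.59417637e-01,  3.85551098e-01,  6.63194210e-03, -5.21432101e-04,
       -1.19399136e+00, -2.58621104e-01]), 'qd': array([-0.00213974, -0.00096071,  0.00085559, -0.00022997,  0.00067935,
        0.00127489]), 'joint_efforts': array([ 4.61784509e-05, -3.90668213e+01,  1.87401509e+01,  4.22000527e+00,
        1.09303606e-02, -2.23714510e-04]), 'tcp_pos': array([ 0.27317555, -0.56146972,  0.22146196]), 'tool_rot': array([[-8.99328326e-01, -4.37272839e-01, -1.01301820e-03],
       [-4.37274007e-01,  8.99326284e-01,  1.91792792e-03],
       [ 7.23761018e-05,  2.16781343e-03, -9.99997648e-01]]), 'contact_force': array([-1.04455825,  0.28652266, -0.05465524]), 'moment': array([ 0.00496179, -0.0198013 ,  0.04387706]), 'finger_gap': 0.08736490838970928}
side {'fx': 391.27479499325955, 'fy': 391.27479499325955, 'cx': 253.84091473856105, 'cy': 188.3898417450173, 'dist_coeffs': array([-0.04224423,  0.        ,  0.        ,  0.        ,  0.        ]), 'extrinsics': array([[-0.97149258, -0.23698865,  0.00620889,  0.6254129 ],
       [ 0.15882005, -0.6311
[... 974 characters left out ...]
array([ 0.804, -0.042,  0.002]), 0.51)]
bottle [(array([ 0.642,  0.453, -0.002]), 0.65)]
beaker []
funnel [(array([ 0.503,  0.496, -0.002]), 0.92)]
wrist {'fx': 325.4618455299308, 'fy': 325.4618455299308, 'cx': 261.45856023335074, 'cy': 187.8345002895547, 'dist_coeffs': array([-0.02365697,  0.        ,  0.        ,  0.        ,  0.        ]), 'extrinsics': array([[-4.37042727e-01,  8.99440613e-01,  4.88704940e-04,
         6.25646746e-01],
       [-8.68017880e-01, -4.21631775e-01, -2.62243412e-01,
         3.16891404e-02],
       [-2.35666322e-01, -1.15035781e-01,  9.65001634e-01,
        -3.90037119e-01],
       [ 0.00000000e+00,  0.00000000e+00,  0.00000000e+00,
         1.00000000e+00]])}
```

View pics/top0.png

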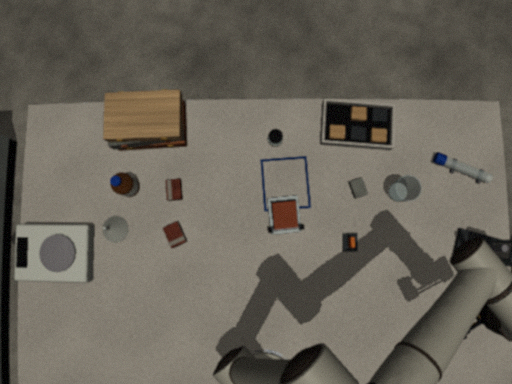

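View pics/side0.png

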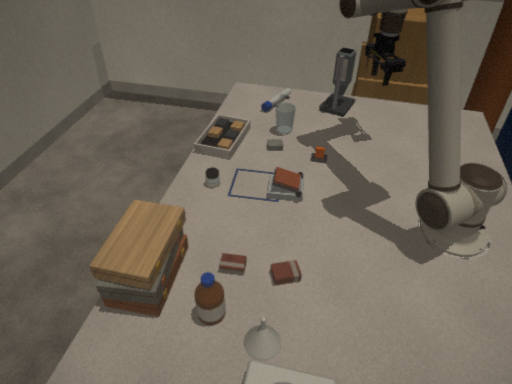

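View pics/wrist0.png

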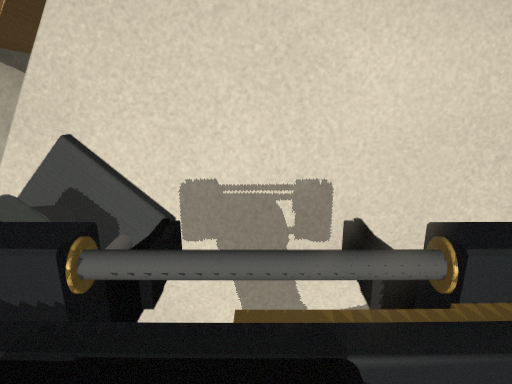

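The top view shows the blue frame at about cols 262–310, rows 157–210. The stage is at (286,215), the slide at (350,242) and the jar at (275,136). The start pose isn't overlooking the stage, so I'll move the wrist camera there.

```bash
cat > h.py <<'E'
from bench import get_obs, eyes, spotter
import cv2,numpy as np
def delta(target,yaw_y=None):
    """target world pos; yaw = desired angle of tool y axis in world"""
    o=get_obs();R=o["tool_rot"];p=o["tcp_pos"]
    d=R.T@(np.array(target)-p)*1000
    r=None
    if yaw_y is not None:
        y=np.arctan2(R[1,1],R[0,1]); r=-((yaw_y-y+np.pi/2)%np.pi-np.pi/2)
    print("t",round(o["t"],2),"tcp",np.round(p,4),"shift",np.round(d,1),"roll",r, "F",np.round(o["contact_force"],1),"q",np.round(o["joint_positions"],2),"gap",round(o["finger_gap"],4)); print("zaxis",np.round(R[:,2],4))
def shot(n,tag):
    inf=eyes.camera_info(n); im,d=eyes.camera(n)
    cv2.imwrite(f"pics/{n}{tag}.png",im[:,:,::-1]); np.savez(f"pics/{n}{tag}.npz",im=im,d=d,**{k:np.array(v) for k,v in inf.items()})
    return im,d,inf
def K(i): return np.array([[i["fx"],0,i["cx"]],[0,i["fy"],i["cy"]],[0,0,1.]])
def rays(uv,i):
    u=cv2.undistortPoints(np.array(uv,float).reshape(-1,1,2),K(i),np.array(i["dist_coeffs"],float))[:,0]
    return np.c_[u[:,0],-u[:,1],-np.ones(len(u))]
def toworld(pc,i):
    E=np.array(i["extrinsics"]); return (pc-E[:3,3])@E[:3,:3]
def onplane(uv,i,z=0.):
    E=np.array(i["extrinsics"]); R=E[:3,:3]; c=-R.T@E[:3,3]; r=rays(uv,i)@R
    return c+r*((z-c[2])/r[:,2:3])
def cloud(d,i):
    v,u=np.mgrid[:d.shape[0],:d.shape[1]]
    r=rays(np.c_[u.ravel(),v.ravel()],i)
    return toworld(r*d.reshape(-1,1),i).reshape(*d.shape,3)
def project(P,i):
    E=np.array(i["extrinsics"]); pc=np.array(P)@E[:3,:3].T+E[:3,3]
    return cv2.projectPoints(pc*[1,-1,-1],np.zeros(3),np.zeros(3),K(i),np.array(i["dist_coeffs"],float))[0][:,0]
E
python3 -c "
from h import *
delta([0.42,-0.07,0.25],np.pi/2)"
```

```text
t 0.65 tcp [ 0.2734 -0.562   0.2226] shift [-347.   378.3  -27.4] roll 0.4528221100288867 F [-0.4  0.6  0.6] q [-0.86  0.38  0.01 -0.   -1.19 -0.26] gap 0.0875
zaxis [ 0. -0. -1.]
```

{"method": "step_arm", "body": {"motion": "0 -347 377 -28 0.45;0 -347 377 -28 0.45;0 -347 377 -28 0.45;0 -347 377 -28 0.45;0 -347 377 -28 0.45;0 -347 377 -28 0.45;0 -347 377 -28 0.45;0 -347 377 -28 0.45"}}

```text
t: 1.45
tcp_pos: [0.3863, -0.1845, 0.2446]
tool_rot: [[-1.0, -0.003, 0.001], [-0.003, 1.0, -0.0], [-0.001, -0.0, -1.0]]
contact_force: [1.2, -0.3, -0.2]
finger_gap: 0.0872
```

```bash
python3 -c "
from h import *
delta([0.42,-0.07,0.25],np.pi/2)"
```

```text
t 1.45 tcp [ 0.3863 -0.1845  0.2446] shift [-34.  114.4  -5.4] roll 0.0025901000817880604 F [ 1.2 -0.3 -0.2] q [-0.06  0.02 -0.4   0.   -1.14 -1.51] gap 0.0872
zaxis [ 1.4e-03 -2.0e-04 -1.0e+00]
```

{"method": "step_arm", "body": {"motion": "0 -34 114 -5 0;0 -34 114 -5 0;0 -34 114 -5 0;0 -34 114 -5 0;0 -34 114 -5 0"}}

```text
t: 1.95
tcp_pos: [0.4199, -0.0702, 0.2497]
tool_rot: [[-1.0, -0.004, 0.001], [-0.004, 1.0, -0.0], [-0.001, -0.0, -1.0]]
contact_force: [-0.4, -0.4, 0.0]
finger_gap: 0.087
```

```bash
python3 - <<'E'
from h import *
delta([0.42,-0.07,0.25],np.pi/2)
im,d,i=shot("wrist","1")
for t in["stage","face","spot"]:
    r=spotter.mark_of(t,"wrist"); print(t,[(np.round(x["xyz"],4),round(x["score"],2)) for x in r[:2]])
E
```

```text
t 1.95 tcp [ 0.4199 -0.0702  0.2497] shift [-0.1  0.2 -0.3] roll 0.0039277621657740625 F [-0.4 -0.4  0. ] q [ 0.22  0.01 -0.4   0.   -1.16 -1.79] gap 0.087
zaxis [ 1.5e-03 -2.0e-04 -1.0e+00]
stage [(array([ 0.5468, -0.0658, -0.002 ]), 0.82)]
face [(array([ 0.544 , -0.0716,  0.059 ]), 0.74)]
spot []
```

View pics/wrist1.png

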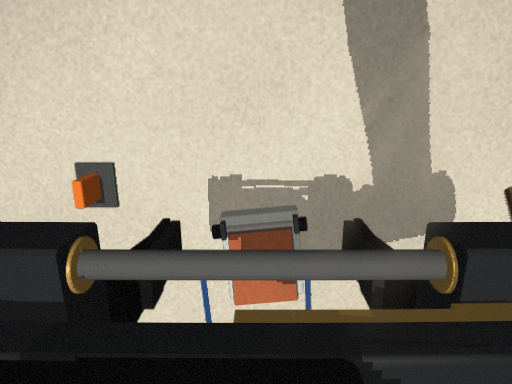

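The wrist view shows the slide at (95,185), the stage at (260,255) between the fingers, and two frame lines at cols 206 and 308. I'll fit the frame from the top picture and the stage from the depth images.

```bash
python3 - <<'E'
from h import *
im=cv2.imread("pics/top0.png")[:,:,::-1]; d=np.load("pics/top0d.npy"); i=eyes.camera_info("top")
f=im.astype(int); m=(f[:,:,2]-f[:,:,0]>35); m[:145]=0;m[220:]=0;m[:,:250]=0;m[:,320:]=0
v,u=np.nonzero(m); W=onplane(np.c_[u,v],i,0.)[:,:2]
(c,s,a)=cv2.minAreaRect(W.astype(np.float32)*1000); print("frame",c,s,a)
si=eyes.camera_info("side"); 
b=cv2.imread("pics/side0.png")[:,:,::-1].astype(int); ms=(b[:,:,2]-b[:,:,0]>35); ms[:165]=0;ms[205:]=0;ms[:,:225]=0;ms[:,300:]=0
v,u=np.nonzero(ms); Ws=onplane(np.c_[u,v],si,0.)[:,:2]; print("frame side",cv2.minAreaRect(Ws.astype(np.float32)*1000))
# far line & side lines fits in top
for nm,sel in (("far",W[:,0]>W[:,0].max()-.02),):
    P=W[sel]; print(nm,np.polyfit(P[:,1],P[:,0],1))
z=np.load("pics/wrist1.npz"); wi={k:z[k] for k in z.files}; C=cloud(z["d"],wi); I=z["im"].astype(int)
red=(I[:,:,0]>110)&(I[:,:,1]<90)&(I[:,:,2]<80)&(np.arange(512)[None]>215)&(np.arange(512)[None]<315)&(z["d"]>0)
P=C[red]; P=P[(P[:,2]>.03)&(P[:,2]<.1)]; print(len(P))
A=np.c_[P[:,:2],np.ones(len(P))]; w=np.linalg.lstsq(A,P[:,2],rcond=None)[0]; print("slope deg",np.degrees(np.arctan(np.hypot(w[0],w[1]))),"dir",np.arctan2(w[1],w[0]))
print("face ext",P.min(0),P.max(0), cv2.minAreaRect(P[:,:2].astype(np.float32)*1000))
# slice of stage rows
S=C[200:310,210:312].reshape(-1,3); S=S[(S[:,2]>.015)&(S[:,2]<.09)]; print("stage", cv2.minAreaRect(S[:,:2].astype(np.float32)*1000))
for col in (240,260,280):
    print(col,np.round(C[195:245:4,col]*1000).astype(int).tolist())
big=cv2.resize(im[140:260,230:380],None,fx=5,fy=5,interpolation=2); cv2.imwrite("pics/crop.png",big[:,:,::-1])
E
```

```text
frame (652.5029907226562, -73.07662963867188) (170.28651428222656, 150.26187133789062) 3.8805058002471924Traceback (most recent call last):
  File "<stdin>", line 8, in <module>
  File "h.py", line 22, in onplane
    E=np.array(i["extrinsics"]); R=E[:3,:3]; c=-R.T@E[:3,3]; r=rays(uv,i)@R
                                                               ~~~~^^^^^^
  File "h.py", line 17, in rays
    u=cv2.undistortPoints(np.array(uv,float).reshape(-1,1,2),K(i),np.array(i["dist_coeffs"],float))[:,0]
      ~~~~~~~~~~~~~~~~~~~^^^^^^^^^^^^^^^^^^^^^^^^^^^^^^^^^^^^^^^^^^^^^^^^^^^^^^^^^^^^^^^^^^^^^^^^^^
cv2.error: OpenCV(4.12.0) /io/opencv/modules/calib3d/src/undistort.dispatch.cpp:347: error: (-215:Assertion failed) CV_IS_MAT(_src) && CV_IS_MAT(_dst) && (_src->rows == 1 || _src->cols == 1) && (_dst->rows == 1 || _dst->cols == 1) && _src->cols + _src->rows - 1 == _dst->rows + _dst->cols - 1 && (CV_MAT_TYPE(_src->type) == CV_32FC2 || CV_MAT_TYPE(_src->type) == CV_64FC2) && (CV_MAT_TYPE(_dst->type) == CV_32FC2 || CV_MAT_TYPE(_dst->type) == CV_64FC2) in function 'cvUndistortPointsInternal'
```

```bash
python3 - <<'E'
from h import *
im=cv2.imread("pics/top0.png")[:,:,::-1]; i=eyes.camera_info("top")
f=im.astype(int); m=(f[:,:,2]-f[:,:,0]>30); m[:145]=0;m[220:]=0;m[:,:250]=0;m[:,320:]=0
v,u=np.nonzero(m); W=onplane(np.c_[u,v],i,0.)[:,:2]
(c,s,a)=cv2.minAreaRect(W.astype(np.float32)*1000); print("frame",c,s,a)
ca,sa=np.cos(np.radians(a)),np.sin(np.radians(a)); Q=(W*1000-c)@np.array([[ca,-sa],[sa,ca]])
for k,(ax,sg) in {"far":(0,1),"near":(0,-1),"L":(1,1),"R":(1,-1)}.items():
    h=[85,75][ax]; q=Q[sg*Q[:,ax]>h-16]; q=q[abs(q[:,1-ax])<[70,60][ax]] if k!="near" else q; print(k,len(q),q[:,ax].mean(), np.polyfit(q[:,1-ax],q[:,ax],1) )
z=np.load("pics/wrist1.npz"); wi={k:z[k] for k in z.files}; C=cloud(z["d"],wi); I=z["im"].astype(int)
col=np.arange(512)[None]
red=(I[:,:,0]>100)&(I[:,:,1]<90)&(I[:,:,2]<80)&(col>215)&(col<315)&(z["d"]>0)
P=C[red]; P=P[(P[:,2]>.03)&(P[:,2]<.1)]; print(len(P))
A=np.c_[P[:,:2],np.ones(len(P))]; w=np.linalg.lstsq(A,P[:,2],rcond=None)[0]; print("slope deg",np.degrees(np.arctan(np.hypot(w[0],w[1]))),"dir",np.arctan2(w[1],w[0]),"rms",(A@w-P[:,2]).std())
print("face ext",P.min(0),P.max(0), cv2.minAreaRect(P[:,:2].astype(np.float32)*1000))
for cc in (240,260,280):
    print(cc,np.round(C[195:245:4,cc]*1000).astype(int).tolist())
big=cv2.resize(im[140:260,230:380],None,fx=5,fy=5,interpolation=2); cv2.imwrite("pics/crop.png",big[:,:,::-1])
cv2.imwrite("pics/crop2.png",cv2.resize(z["im"][180:320,190:330],None,fx=4,fy=4,interpolation=2)[:,:,::-1])
E
```

```text
frame (652.5025634765625, -73.5648193359375) (170.7646484375, 151.2851104736328) 3.903484582901001
far 32 84.0549886719335 [-4.47427901e-03  8.40495603e+01]
near 21 -80.6169260170371 [ 1.27806242e-02 -8.03100913e+01]
L 30 74.26671984376809 [-2.76576263e-03  7.42601933e+01]
R 25 -73.99782001886847 [ 6.36137712e-03 -7.39483172e+01]
1019
slope deg 15.585983271040096 dir 0.11272487857829698 rms 0.000947568899585701
face ext [ 0.49914157 -0.11215682  0.03885156] [ 0.58226733 -0.02659863  0.0678799 ] ((544.27490234375, -69.77413940429688), (85.4884262084961, 76.95421600341797), 6.66102409362793)
240 [[471, -99, -1], [476, -99, -1], [482, -99, -1], [488, -99, -2], [489, -99, 10], [490, -98, 23], [495, -98, 25], [500, -98, 25], [501, -97, 36], [505, -97, 38], [507, -97, 48], [511, -97, 50], [516, -97, 51]]
260 [[471, -73, -2], [476, -73, -1], [481, -73, 0], [487, -73, 0], [487, -73, 17], [490, -73, 23], [494, -73, 25], [497, -73, 32], [500, -73, 37], [502, -73, 47], [506, -72, 49], [511, -72, 50], [516, -72, 50]]
280 [[470, -46, 0], [476, -46, -1], [482, -46, -1], [484, -47, 8], [484, -47, 23], [489, -47, 25], [494, -47, 26], [496, -48, 35], [500, -48, 37], [502, -48, 47], [506, -48, 49], [510, -48, 51], [515, -48, 51]]
```

View pics/crop.png

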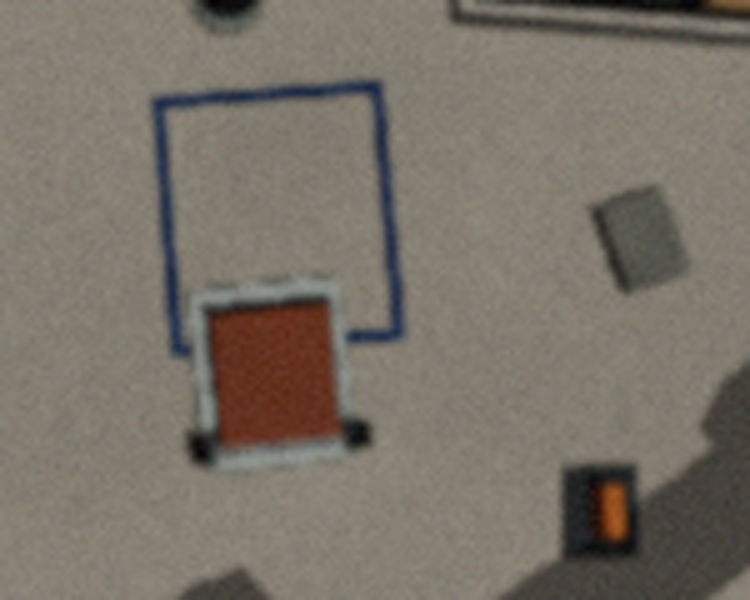

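View pics/crop2.png

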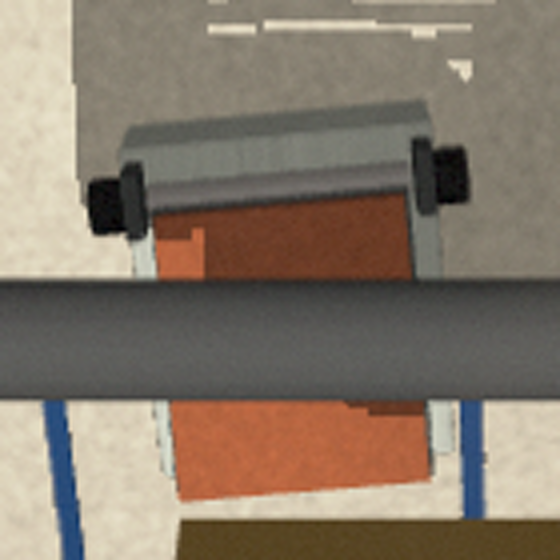

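The top crop shows the frame and stage clearly, with the stage turned about 0.11 rad and the slide's x axis nearly along world x. Estimates so far:

- **Frame:** centre (0.654, -0.0735), yaw 0.068.
- **Stage:** centre about (0.547, -0.070), yaw 0.11.
- **Face slope:** about 15.6°.

Next I'll lower two half-open fingers behind the hinge end.

```bash
python3 -c "
from h import *
delta([0.4525,-0.0805,0.012],np.pi/2+.11)"
```

```text
t 2.15 tcp [ 0.4197 -0.0714  0.2496] shift [-32.5  -9.1 237.6] roll -0.1092147522830973 F [ 0.  -0.7  0.5] q [ 0.22  0.01 -0.4   0.   -1.16 -1.79] gap 0.0872
zaxis [ 1.3e-03 -3.0e-04 -1.0e+00]
```

{"method": "step_arm", "body": {"motion": "0.48 -32 -9 50 -0.11;0.48 -32 -9 100 -0.11;0.48 -32 -9 150 -0.11;0.48 -32 -9 200 -0.11;0.48 -32 -9 225 -0.11;0.48 -32 -9 238 -0.11;0.48 -32 -9 238 -0.11", "newtons": 20}}

```text
t: 2.85
tcp_pos: [0.4502, -0.0816, 0.0095]
tool_rot: [[-0.994, -0.109, -0.004], [-0.109, 0.994, -0.001], [0.005, -0.001, -1.0]]
contact_force: [0.3, -0.2, -0.1]
finger_gap: 0.0471
```

```bash
python3 - <<'E'
from h import *
delta([0.5837,-0.0783,0.012],np.pi/2+.068)
im,d,i=shot("wrist","2")
E
```

```text
t 2.85 tcp [ 0.4502 -0.0816  0.0095] shift [-133.1  -11.2   -3.1] roll 0.04083140496768234 F [ 0.3 -0.2 -0.1] q [ 0.18  0.4  -0.65  0.   -0.53 -1.64] gap 0.0471
zaxis [-0.0045 -0.0013 -1.    ]
```

View pics/wrist2.png

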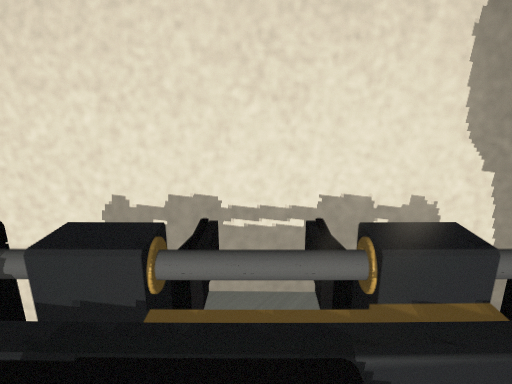

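The wrist picture shows the fingers straddling the centre, with the grey stage end at row 300 and nothing touched yet. Pushing in small steps.

{"method": "step_arm", "body": {"motion": "0.48 -15 -0 -2 0;0.48 -27 -1 -2 0;0.48 -38 -2 -2 0.005;0.48 -49 -3 -2 0.01;0.48 -60 -4 -2 0.015;0.48 -71 -5 -2 0.02;0.48 -82 -6 -2 0.02;0.48 -90 -7 -2 0.025"}}

```text
t: 3.7
tcp_pos: [0.538, -0.0792, 0.0129]
tool_rot: [[-0.997, -0.083, -0.01], [-0.083, 0.997, -0.001], [0.01, -0.0, -1.0]]
contact_force: [-8.4, 1.1, 3.7]
finger_gap: 0.0453
```

```bash
python3 - <<'E'
from h import *
delta([0.5837,-0.0783,0.012],np.pi/2+.068)
im,d,i=shot("top","3")
for t in["stage","face"]:
    r=spotter.mark_of(t,"top"); print(t,[(np.round(x["xyz"],4),round(x["score"],2)) for x in r[:2]])
cv2.imwrite("pics/crop3.png",cv2.resize(im[130:260,210:360],None,fx=5,fy=4.6,interpolation=2)[:,:,::-1])
E
```

```text
t 3.7 tcp [ 0.538  -0.0792  0.0129] shift [-45.6  -2.8   0.5] roll 0.01476936758740699 F [-8.4  1.1  3.7] q [ 0.15  0.5  -0.43 -0.   -0.65 -1.64] gap 0.0453
zaxis [-0.0096 -0.0013 -1.    ]
stage [(array([ 0.6068, -0.0706, -0.0015]), 0.7)]
face [(array([ 0.6068, -0.0685,  0.0598]), 0.62)]
```

View pics/crop3.png

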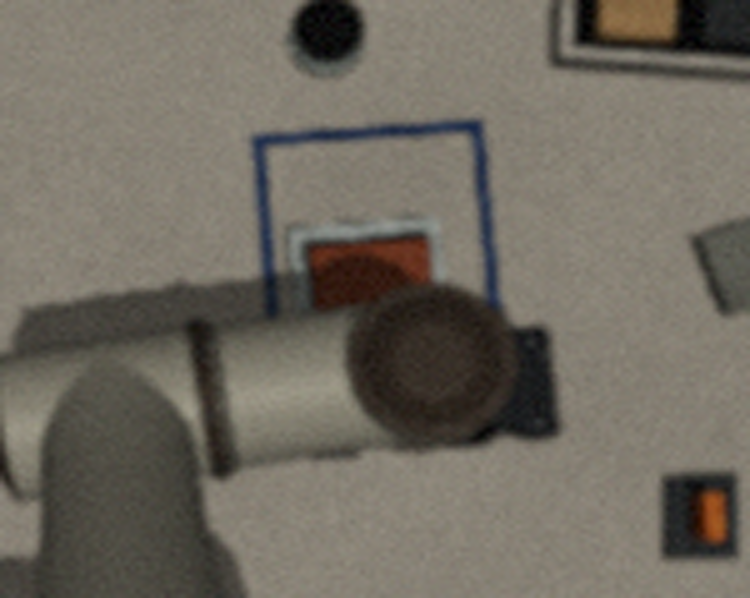

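The crop shows the stage moving squarely into the frame, its grey top edge at about (365,230), with the arm over its rear half. I'll continue with the remaining push.

{"method": "step_arm", "body": {"motion": "0.48 -10 -0.5 0 0.005;0.48 -20 -1 0 0.01;0.48 -29 -2 0 0.015;0.48 -36 -2 0 0.015;0.48 -42 -3 0 0.015;0.48 -45 -3 0 0.015;0.48 -45 -3 0 0.015"}}

```text
t: 4.55
tcp_pos: [0.583, -0.0787, 0.0128]
tool_rot: [[-0.998, -0.067, -0.009], [-0.067, 0.998, -0.001], [0.009, -0.001, -1.0]]
contact_force: [-7.3, -1.2, 1.9]
finger_gap: 0.0451
```

```bash
python3 - <<'E'
from h import *
delta([0.5837,-0.0783,0.012],np.pi/2+.068)
im,d,i=shot("top","4")
cv2.imwrite("pics/crop4.png",cv2.resize(im[130:260,210:360],None,fx=5,fy=4.6,interpolation=2)[:,:,::-1])
C=cloud(d,i); 
# high edge of stage in top
for u in (276,280,284,290,294): print(u,np.round(C[160:186:2,u]*1000).astype(int).tolist())
im,d,i=shot("side","4")
cv2.imwrite("pics/crop4s.png",cv2.resize(im[140:220,210:330],None,fx=6,fy=6,interpolation=2)[:,:,::-1])
E
```

```text
t 4.55 tcp [ 0.583  -0.0787  0.0128] shift [-0.7  0.4  0.8] roll -0.0005909945893316504 F [-7.3 -1.2  1.9] q [ 0.14  0.55 -0.32  0.   -0.71 -1.64] gap 0.0451
zaxis [-0.0092 -0.0013 -1.    ]
276 [[731, -44, -1], [725, -44, -2], [718, -44, -1], [706, -42, 27], [693, -41, 61], [684, -40, 74], [679, -41, 71], [673, -41, 63], [667, -41, 62], [660, -41, 65], [614, -30, 337], [608, -30, 345], [602, -30, 350]]
280 [[731, -57, 0], [723, -57, 5], [718, -57, -3], [706, -56, 25], [694, -54, 56], [685, -53, 71], [679, -53, 70], [672, -53, 70], [666, -53, 67], [661, -53, 62], [614, -40, 340], [608, -40, 347], [599, -39, 370]]
284 [[732, -71, -2], [723, -70, 5], [718, -71, -5], [706, -69, 23], [693, -67, 61], [685, -66, 70], [680, -66, 63], [673, -66, 67], [667, -66, 62], [614, -49, 368], [609, -49, 375], [604, -49, 370], [599, -48, 374]]
290 [[731, -91, -2], [724, -91, 1], [714, -89, 18], [707, -89, 18], [690, -85, 77], [686, -86, 64], [679, -85, 67], [624, -64, 369], [619, -64, 372], [613, -63, 375], [608, -63, 376], [603, -63, 380], [598, -63, 379]]
294 [[731, -104, 2], [724, -104, 1], [713, -102, 24], [706, -102, 24], [691, -98, 73], [685, -98, 70], [679, -98, 66], [624, -73, 372], [618, -73, 375], [613, -73, 378], [608, -73, 378], [603, -72, 381], [598, -72, 381]]
```

View pics/crop4.png

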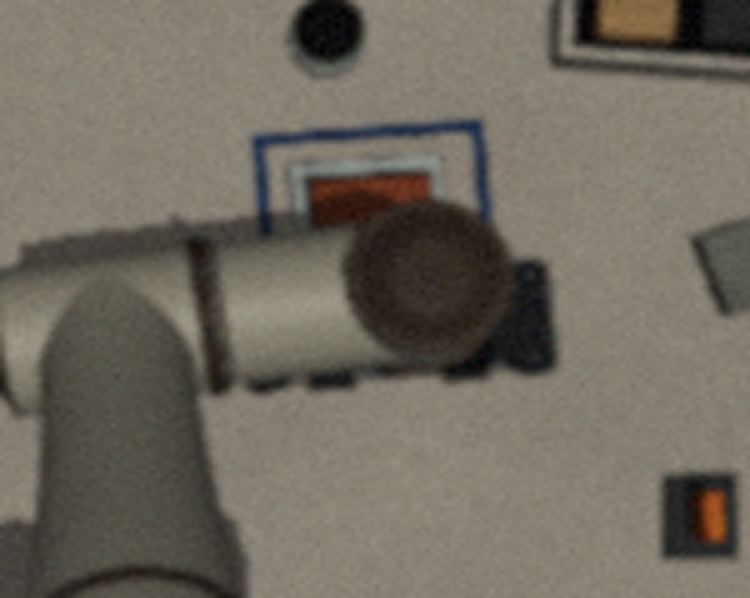

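View pics/crop4s.png

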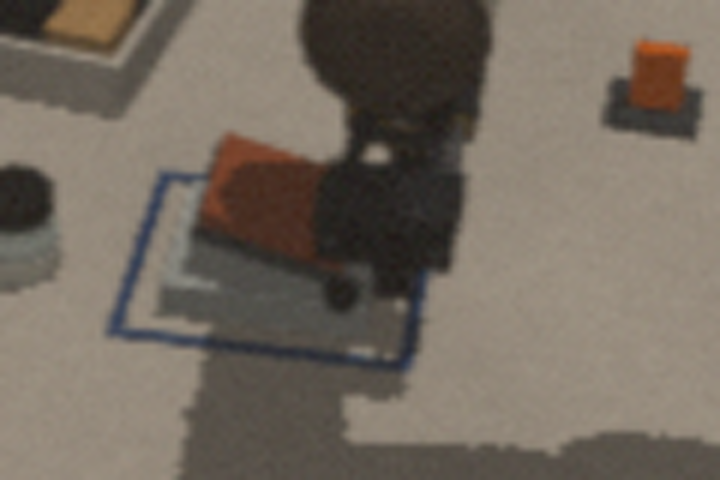

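Both views show the stage inside the frame with even margins; its far base edge is at x≈0.712, so the centre is about 0.652. Now I'll back off and rise.

{"method": "step_arm", "body": {"motion": "0.48 20 0 0 0;0.2 60 0 0 0;0 70 0 -50 0;0 80 0 -100 0;0 100 -40 -150 0;0 120 -80 -190 0;0 140 -120 -230 0;0 160 -160 -240 0"}}

```text
t: 5.45
tcp_pos: [0.4488, -0.2241, 0.245]
tool_rot: [[-0.998, -0.07, 0.001], [-0.07, 0.998, -0.004], [-0.001, -0.004, -1.0]]
contact_force: [1.1, -0.6, 0.8]
finger_gap: 0.0855
```

```bash
python3 - <<'E'
from h import *
im,d,i=shot("top","5")
for t in["stage","face","slide"]:
    r=spotter.mark_of(t,"top"); print(t,[(np.round(x["xyz"],4),round(x["score"],2)) for x in r[:2]])
cv2.imwrite("pics/crop5.png",cv2.resize(im[130:260,230:380],None,fx=5,fy=4.6,interpolation=2)[:,:,::-1])
delta([0.40,-0.285,0.25],np.pi/2)
E
```

```text
stage [(array([ 0.6516, -0.0732,  0.0012]), 0.98), (array([ 0.6369, -0.311 , -0.0016]), 0.2)]
face [(array([ 0.651 , -0.072 ,  0.0568]), 0.69)]
slide []
t 5.65 tcp [ 0.4477 -0.2237  0.2418] shift [ 51.6 -58.1  -7.9] roll 0.06505649601563657 F [-0.2  0.   0.8] q [-0.14  0.16 -0.26  0.   -1.16 -1.37] gap 0.0867
zaxis [-0.0035 -0.0017 -1.    ]
```

View pics/crop5.png

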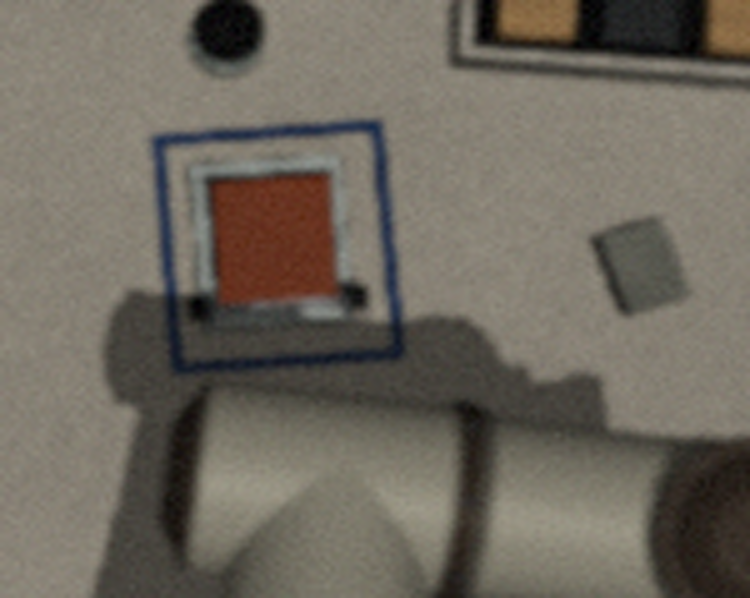

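The stage is centred in the frame. The spotter gives (0.6516, -0.0732) against a frame centre of (0.654, -0.0735). Moving on to the slide.

{"method": "step_arm", "body": {"motion": "0 30 -50 -8 0.065;0 52 -58 -8 0.065;0 52 -58 -8 0.065;0 52 -58 -8 0.065"}}

```text
t: 6.05
tcp_pos: [0.3999, -0.2844, 0.2497]
tool_rot: [[-1.0, -0.0, -0.003], [-0.0, 1.0, -0.002], [0.003, -0.002, -1.0]]
contact_force: [0.7, 0.1, 0.2]
finger_gap: 0.0867
```

```bash
python3 - <<'E'
from h import *
z=np.load("pics/top5.npz"); i={k:z[k] for k in z.files}; I=z["im"].astype(int); C=cloud(z["d"],i)
m=(I[:,:,2]-I[:,:,0]>30); m[:150]=0;m[220:]=0;m[:,:250]=0;m[:,320:]=0
v,u=np.nonzero(m); W=onplane(np.c_[u,v],i,0.)[:,:2]; print("frame",cv2.minAreaRect(W.astype(np.float32)*1000))
red=(I[:,:,0]-I[:,:,1]>40)&(I[:,:,0]>60); red[:150]=0;red[220:]=0;red[:,:255]=0;red[:,315:]=0
v,u=np.nonzero(red); W=onplane(np.c_[u,v],i,0.057)[:,:2]; print("red@57mm",cv2.minAreaRect(W.astype(np.float32)*1000), W.mean(0)*1000)
P=C[red]; A=np.c_[P[:,:2]-[.65,-.072],np.ones(len(P))]; w=np.linalg.lstsq(A,P[:,2],rcond=None)[0]; print(w,np.degrees(np.arctan(np.hypot(w[0],w[1]))),np.arctan2(w[1],w[0]),P.mean(0))
delta([0.40,-0.285,0.25],np.pi/2)
im,d,i=shot("wrist","6")
r=spotter.mark_of("slide","wrist"); print([(np.round(x["xyz"],4),round(x["score"],2)) for x in r[:2]])
C=cloud(d,i); I=im.astype(int)
o=(I[:,:,0]>150)&(I[:,:,1]<140)&(I[:,:,2]<70)&(d>0)
o=cv2.morphologyEx(o.astype(np.uint8),cv2.MORPH_OPEN,np.ones((3,3)))>0
P=C[o]; T=P[(P[:,2]>.045)&(P[:,2]<.056)]; print(len(P),len(T),"rib top",cv2.minAreaRect(T[:,:2].astype(np.float32)*1000),T.mean(0))
E
```

```text
frame ((667.6423950195312, -72.80276489257812), (141.5258331298828, 151.45016479492188), 3.8438210487365723)
red@57mm ((650.146728515625, -67.90925598144531), (84.28205108642578, 72.07774353027344), 3.025113821029663) [649.99676126 -67.28208046]
[-1.93616753  1.12416294  0.05850998] 65.93177649428756 2.6155507114879777 [ 0.648154   -0.06664683  0.06810197]
t 6.05 tcp [ 0.3999 -0.2844  0.2497] shift [-0.1 -0.6 -0.3] roll 0.0004345497842759283 F [0.7 0.1 0.2] q [-0.29  0.13 -0.27  0.   -1.17 -1.29] gap 0.0867
zaxis [-0.0032 -0.0015 -1.    ]
[(array([ 0.4579, -0.2844, -0.0016]), 0.92)]
36 0 rib top ((0.0, 0.0), (0.0, 0.0), 0.0) [nan nan nan]<stdin>:14: RuntimeWarning: Mean of empty slice.
  ret = um.true_divide(
```

View pics/wrist6.png

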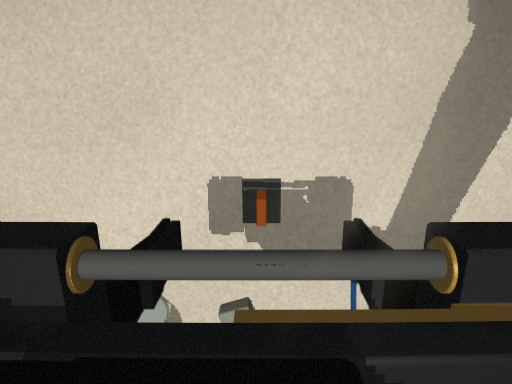

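The wrist view shows the slide plate at cols 243–281, rows 178–223, and its rib at cols 257–267. I'll measure that.

```bash
python3 - <<'E'
from h import *
z=np.load("pics/wrist6.npz"); i={k:z[k] for k in z.files}; I=z["im"].astype(int); C=cloud(z["d"],i)
sub=np.zeros((384,512),bool); sub[170:240,235:290]=1
P=C[sub]; 
for u in (248,262,276): print(u,np.round(C[172:232:4,u]*1000).astype(int).tolist())
o=(I[:,:,0]-I[:,:,2]>70)&(I[:,:,0]>1.8*I[:,:,1])&sub
v,u=np.nonzero(o); print(len(v),u.min(),u.max(),v.min(),v.max())
T=C[o]; T=T[(T[:,2]>.046)&(T[:,2]<.054)]; print(len(T),T.mean(0),cv2.minAreaRect(T[:,:2].astype(np.float32)*1000))
dark=((I.max(2)<75)&sub)|o
v,u=np.nonzero(dark); Pd=C[dark]; Pd=Pd[(Pd[:,2]<.012)&(Pd[:,2]>.001)]; print(len(Pd),cv2.minAreaRect(Pd[:,:2].astype(np.float32)*1000))
cv2.imwrite("pics/c6.png",cv2.resize(z["im"][165:240,225:300],None,fx=7,fy=7,interpolation=2)[:,:,::-1])
E
```

```text
248 [[418, -303, 0], [423, -303, 1], [427, -303, 5], [433, -303, 5], [438, -303, 7], [443, -303, 5], [448, -303, 7], [454, -303, 6], [460, -303, 5], [465, -303, 5], [471, -303, 6], [477, -303, 5], [482, -303, 6], [490, -304, 0], [496, -304, -2]]
262 [[418, -285, -1], [423, -285, 0], [427, -285, 5], [433, -285, 5], [438, -285, 6], [439, -285, 22], [439, -285, 38], [440, -285, 50], [445, -285, 51], [450, -285, 50], [455, -285, 49], [460, -285, 50], [465, -285, 50], [470, -285, 50], [495, -285, 0]]
276 [[418, -267, 0], [424, -267, -2], [427, -267, 5], [432, -267, 6], [438, -267, 7], [443, -267, 6], [448, -267, 6], [454, -267, 6], [460, -267, 5], [465, -267, 6], [471, -266, 5], [476, -266, 6], [482, -266, 5], [490, -266, -1], [495, -266, 1]]
317 256 265 190 224
245 [ 0.45414123 -0.28618301  0.04936483] ((454.6234436035156, -286.67431640625), (32.1518440246582, 10.566898345947266), 0.12838314473628998)
1293 ((455.6395263671875, -286.1616516113281), (59.57879638671875, 49.68128204345703), 0.5958364009857178)
```

View pics/c6.png

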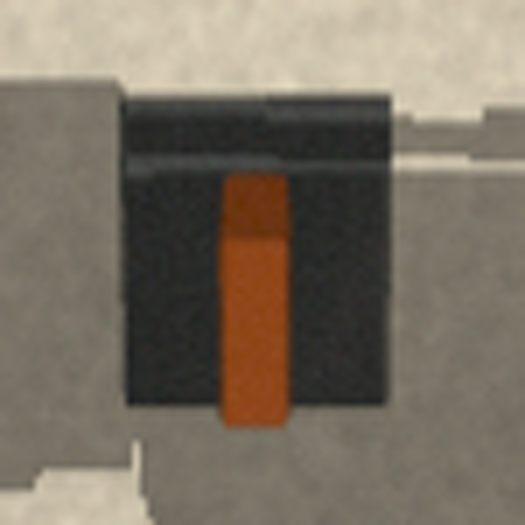

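The slide is at (0.4556, -0.2862), yaw about 0. I'll descend over the rib.

{"method": "step_arm", "body": {"motion": "0 -56 -2 40 0;0 -56 -2 90 0;0 -56 -2 140 0;0 -56 -2 180 0;0 -56 -2 205 0;0 -56 -2 205 0"}}

```text
t: 6.75
tcp_pos: [0.4532, -0.2843, 0.0398]
tool_rot: [[-1.0, -0.003, -0.014], [-0.003, 1.0, 0.002], [0.014, 0.002, -1.0]]
contact_force: [0.1, -0.2, 0.9]
finger_gap: 0.0872
```

```bash
python3 - <<'E'
from h import *
delta([0.4556,-0.2862,0.014],np.pi/2+.003)
shot("wrist","7")
E
```

```text
t 6.75 tcp [ 0.4532 -0.2843  0.0398] shift [-2.8 -2.  25.8] roll -0.00013128867034528646 F [ 0.1 -0.2  0.9] q [-0.26  0.45 -0.43  0.   -0.71 -1.31] gap 0.0872
zaxis [-0.0135  0.0018 -0.9999]
```

View pics/wrist7.png

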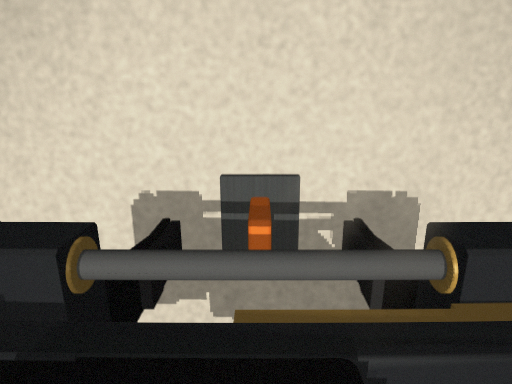

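The rib sits centred between the open fingers at cols 248–272. I'll descend the rest and close.

{"method": "step_arm", "body": {"motion": "0 -3 -2 15 0;0 -3 -2 26 0;0 -3 -2 26 0;1 -3 -2 26 0;1 -3 -2 26 0;1 -3 -2 26 0;1 -3 -2 26 0;1 -3 -2 26 0", "newtons": 15}}

```text
t: 7.6
tcp_pos: [0.4582, -0.2874, 0.017]
tool_rot: [[-1.0, -0.004, -0.008], [-0.004, 1.0, -0.001], [0.008, -0.001, -1.0]]
contact_force: [0.5, 0.7, 0.0]
finger_gap: 0.0551
```

{"method": "step_arm", "body": {"motion": "1 0 0 0 0;1 0 0 0 0;1 0 0 -10 0;1 0 0 -40 0;1 0 0 -80 0;1 0 0 -110 0;1 0 0 -110 0"}}

```text
t: 8.3
tcp_pos: [0.4622, -0.2886, 0.1327]
tool_rot: [[-1.0, -0.005, 0.003], [-0.005, 1.0, -0.005], [-0.003, -0.005, -1.0]]
contact_force: [0.1, -0.9, -0.2]
finger_gap: 0.0023
```

```bash
python3 - <<'E'
from h import *
delta([0.62,-0.08,0.16],np.pi/2+.068)
im,d,i=shot("side","8")
cv2.imwrite("pics/c8.png",cv2.resize(im[60:220,200:400],None,fx=4,fy=3.7,interpolation=2)[:,:,::-1])
shot("wrist","8")
E
```

```text
t 8.3 tcp [ 0.4622 -0.2886  0.1327] shift [-158.8  207.7  -27.9] roll -0.06329443940230095 F [ 0.1 -0.9 -0.2] q [-0.26  0.33 -0.32  0.01 -0.91 -1.31] gap 0.0023
zaxis [ 0.0028 -0.0049 -1.    ]
```

View pics/c8.png

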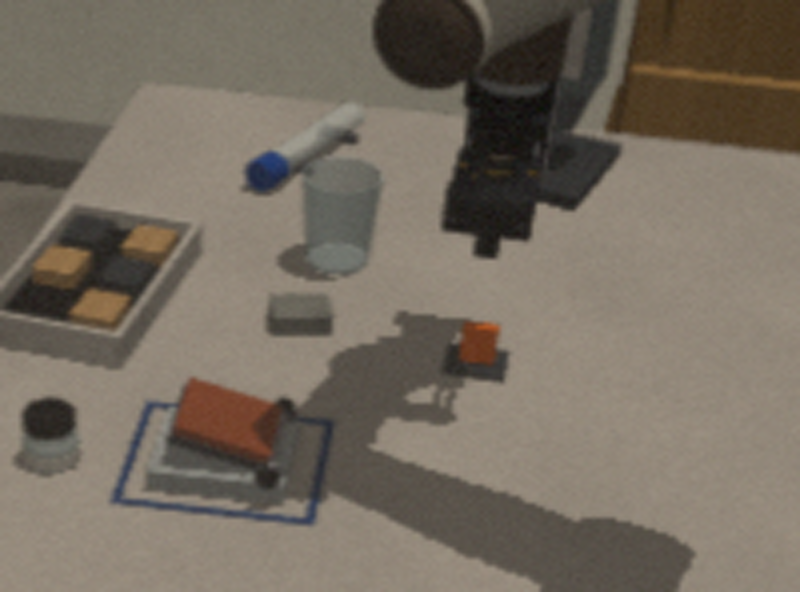

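View pics/wrist8.png

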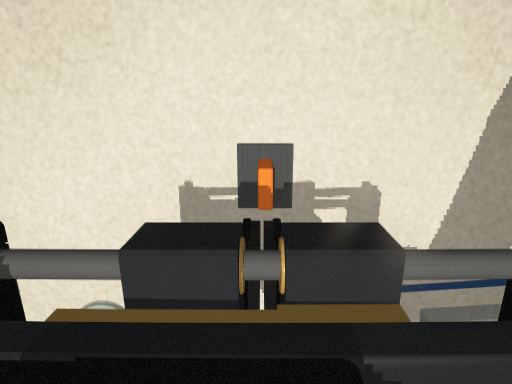

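The close was too slow for my row count, so the fingers shut only after lifting. The slide still lies on the bench, at wrist pixel (265,175). I'll reopen to about 40 mm, remeasure and retry.

{"method": "step_arm", "body": {"motion": "0.5 0 0 0 0;0.5 0 0 0 0;0.5 0 0 0 0;0.5 0 0 0 0;0.5 0 0 0 0;0.5 0 0 0 0;0.5 0 0 0 0"}}

```text
t: 9.1
tcp_pos: [0.4593, -0.2873, 0.1282]
tool_rot: [[-1.0, -0.003, -0.005], [-0.003, 1.0, -0.001], [0.005, -0.001, -1.0]]
contact_force: [0.0, -0.6, 0.2]
finger_gap: 0.0419
```

```bash
python3 - <<'E'
from h import *
z=np.load("pics/wrist8.npz"); i={k:z[k] for k in z.files}; I=z["im"].astype(int); C=cloud(z["d"],i)
sub=np.zeros((384,512),bool); sub[130:218,225:305]=1
o=(I[:,:,0]-I[:,:,2]>70)&(I[:,:,0]>1.8*I[:,:,1])&sub
T=C[o]; T=T[(T[:,2]>.046)&(T[:,2]<.054)]; print(len(T),T.mean(0),cv2.minAreaRect(T[:,:2].astype(np.float32)*1000))
dark=((I.max(2)<75)&sub)|o
Pd=C[dark]; Pd=Pd[(Pd[:,2]<.012)&(Pd[:,2]>.002)]; print(len(Pd),cv2.minAreaRect(Pd[:,:2].astype(np.float32)*1000))
delta([0.456,-0.286,0.014],np.pi/2+.003)
E
```

```text
448 [ 0.45795228 -0.2861103   0.04929738] ((455.2103576660156, -286.0166320800781), (32.786895751953125, 11.05771255493164), 0.040288493037223816)
994 ((456.0395812988281, -285.9716491699219), (49.2217903137207, 58.92342758178711), 89.86023712158203)
t 9.1 tcp [ 0.4593 -0.2873  0.1282] shift [  2.7   1.4 114.2] roll 0.0003600155517970993 F [ 0.  -0.6  0.2] q [-0.26  0.34 -0.33  0.   -0.91 -1.31] gap 0.0419
zaxis [-0.0054 -0.001  -1.    ]
```

{"method": "step_arm", "body": {"motion": "0.5 3 1 40 0;0.5 3 1 80 0;0.5 3 1 100 0;0.5 3 1 114 0;0.5 3 1 114 0;1 3 1 114 0;1 3 1 114 0;1 3 1 114 0", "newtons": 15}}

```text
t: 9.9
tcp_pos: [0.4564, -0.2866, 0.0153]
tool_rot: [[-1.0, -0.003, -0.003], [-0.003, 1.0, -0.002], [0.003, -0.002, -1.0]]
contact_force: [-0.2, -0.5, 0.6]
finger_gap: 0.0267
```

{"method": "step_arm", "body": {"motion": "1 0 0 0 0;1 0 0 0 0;1 0 0 0 0;1 0 0 0 0"}}

```text
t: 10.3
tcp_pos: [0.4569, -0.2867, 0.016]
tool_rot: [[-1.0, -0.004, -0.002], [-0.004, 1.0, -0.002], [0.002, -0.002, -1.0]]
contact_force: [-0.3, 1.4, 6.0]
finger_gap: 0.012
```

{"method": "step_arm", "body": {"motion": "1 0 0 0 0;1 0 0 -10 0;1 0 0 -30 0;1 0 0 -60 0;1 0 0 -100 0;1 0 0 -130 0;1 0 0 -140 0;1 0 0 -140 0"}}

```text
t: 11.1
tcp_pos: [0.4577, -0.2865, 0.1574]
tool_rot: [[-1.0, -0.003, 0.001], [-0.003, 1.0, -0.003], [-0.001, -0.003, -1.0]]
contact_force: [-0.0, -0.3, -2.3]
finger_gap: 0.012
```

```bash
python3 - <<'E'
from h import *
im,d,i=shot("side","9")
cv2.imwrite("pics/c9.png",cv2.resize(im[60:220,200:400],None,fx=4,fy=3.7,interpolation=2)[:,:,::-1])
shot("wrist","9")
delta([0.62,-0.08,0.16],np.pi/2+.068)
E
```

```text
t 11.2 tcp [ 0.456  -0.2858  0.1546] shift [-164.6  205.3   -6.3] roll -0.06487696622750905 F [-0.3  0.1 -2.8] q [-0.26  0.3  -0.3   0.   -0.97 -1.31] gap 0.0118
zaxis [-4.7e-03 -5.0e-04 -1.0e+00]
```

View pics/c9.png

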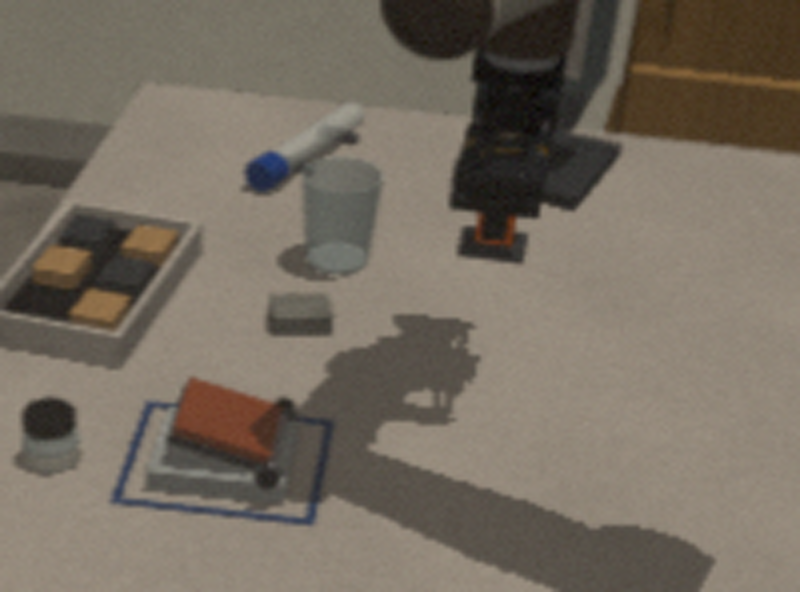

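View pics/wrist9.png

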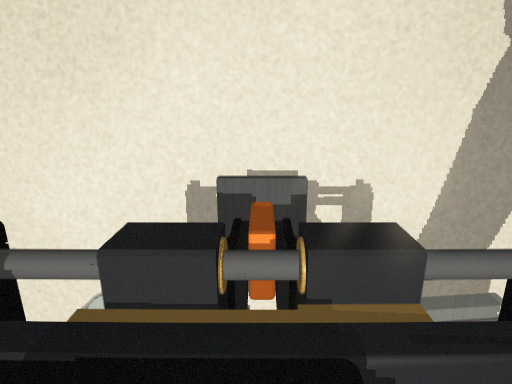

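The slide is gripped level, and the wrist force shows about 2–3 N of extra weight. Next I'll move past the stage so the wrist camera looks back on the face from above.

```bash
python3 - <<'E'
from h import *
delta([0.70,-0.073,0.25],np.pi/2+.068)
E
```

```text
t 11.2 tcp [ 0.456  -0.2858  0.1546] shift [-244.2  212.   -96.7] roll -0.06487696622750905 F [-0.3  0.1 -2.8] q [-0.26  0.3  -0.3   0.   -0.97 -1.31] gap 0.0118
zaxis [-4.7e-03 -5.0e-04 -1.0e+00]
```

{"method": "step_arm", "body": {"motion": "1 -20 0 -45 0;1 -60 20 -70 -0.02;1 -100 50 -95 -0.04;1 -140 85 -97 -0.065;1 -175 120 -97 -0.065;1 -210 160 -97 -0.065;1 -230 195 -97 -0.065;1 -244 213 -97 -0.065"}}

```text
t: 12.0
tcp_pos: [0.7007, -0.0683, 0.2458]
tool_rot: [[-0.997, -0.071, -0.011], [-0.071, 0.997, 0.0], [0.011, 0.001, -1.0]]
contact_force: [-0.1, 0.2, -1.1]
finger_gap: 0.0119
```

```bash
python3 - <<'E'
from h import *
delta([0.70,-0.073,0.25],np.pi/2+.068)
im,d,i=shot("wrist","10")
r=spotter.mark_of("face","wrist"); print([(np.round(x["xyz"],4),round(x["score"],2)) for x in r[:2]])
r=spotter.mark_of("stage","wrist"); print([(np.round(x["xyz"],4),round(x["score"],2)) for x in r[:2]])
E
```

```text
t 12.0 tcp [ 0.7007 -0.0683  0.2458] shift [ 1.1 -4.7 -4.2] roll 0.0028054682290161725 F [-0.1  0.2 -1.1] q [ 0.13  0.52  0.28 -0.   -1.34 -1.63] gap 0.0119
zaxis [-0.0106  0.     -0.9999]
[(array([ 0.6499, -0.069 ,  0.0588]), 0.69)]
[(array([ 0.6556, -0.0692, -0.002 ]), 0.62)]
```

View pics/wrist10.png

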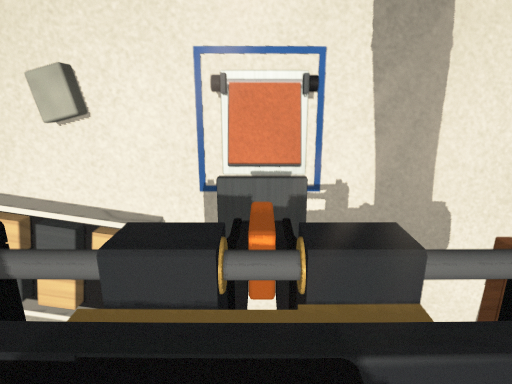

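This gives a clear view: the face is at cols 228–301, rows 82–165, centred within the blue frame at cols 195–326, rows 47–190. I'll settle the arm, then measure precisely.

{"method": "step_arm", "body": {"motion": "1 1 -5 -4 0;1 1 -5 -4 0;1 1 -5 -4 0"}}

```text
t: 12.45
tcp_pos: [0.6986, -0.0765, 0.2499]
tool_rot: [[-0.998, -0.069, -0.012], [-0.069, 0.998, -0.001], [0.012, 0.0, -1.0]]
contact_force: [0.7, 0.5, -1.7]
finger_gap: 0.0117
```

```bash
cat > meas.py <<'E'
from h import *
import sys
delta([0.70,-0.073,0.25],np.pi/2+.068)
im,d,i=shot("wrist",sys.argv[1]); C=cloud(d,i); I=im.astype(int); v,u=np.mgrid[:384,:512]
red=(I[:,:,0]-I[:,:,1]>50)&(I[:,:,0]>1.6*I[:,:,1])&(v<172)&(u>215)&(u<315)&(d>0)
red=cv2.morphologyEx(red.astype(np.uint8),cv2.MORPH_OPEN,np.ones((3,3)))>0
P=C[red]; rf=None
inn=cv2.erode(red.astype(np.uint8),np.ones((7,7)))>0; Q=C[inn]
A=np.c_[Q[:,:2],np.ones(len(Q))]; w=np.linalg.lstsq(A,Q[:,2],rcond=None)[0]
for _ in range(3):
    r=Q[:,2]-A@w; k=abs(r)<3*r.std(); w=np.linalg.lstsq(A[k],Q[k,2],rcond=None)[0]
print("slope",np.degrees(np.arctan(np.hypot(*w[:2]))),"dir",np.arctan2(w[1],w[0]),"rms",r.std())
# intersect rays with plane
E=np.array(i["extrinsics"]);R=E[:3,:3];c=-R.T@E[:3,3]; uv=np.c_[u[red],v[red]]; ry=rays(uv,i)@R
t=(w[0]*c[0]+w[1]*c[1]+w[2]-c[2])/(ry[:,2]-w[0]*ry[:,0]-w[1]*ry[:,1]); X=c+ry*t[:,None]
b=cv2.minAreaRect(X[:,:2].astype(np.float32)*1000); print("face rect",b,"z ctr",w[0]*b[0][0]/1e3+w[1]*b[0][1]/1e3+w[2])
bl=(I[:,:,2]-I[:,:,0]>40)&(v<200)&(u>180)&(u<340)
Wb=onplane(np.c_[u[bl],v[bl]],i,0.)[:,:2]; print("frame",cv2.minAreaRect(Wb.astype(np.float32)*1000))
wh=(I.min(2)>100)
pl=(v>178)&(v<215)&(u>222)&(u<302)&(I.max(2)<90); S=C[pl]; S=S[S[:,2]>.1]
A=np.c_[S[:,:2]-S[:,:2].mean(0),np.ones(len(S))]; ws=np.linalg.lstsq(A,S[:,2],rcond=None)[0]; print("plate tilt",ws[:2],"z",ws[2],len(S), S.min(0),S.max(0))
E
python3 meas.py 11
```

```text
t 12.45 tcp [ 0.6986 -0.0765  0.2499] shift [-1.7  3.4 -0.1] roll 0.0008020186951822605 F [ 0.7  0.5 -1.7] q [ 0.12  0.51  0.28 -0.   -1.35 -1.62] gap 0.0117
zaxis [-1.170e-02 -6.000e-04 -9.999e-01]
slope 15.794491052286457 dir 0.07115243086117244 rms 0.0007737334321159659
face rect ((650.165771484375, -70.27418518066406), (80.80976104736328, 75.11095428466797), 3.9290053844451904) z ctr 0.059143703301454076
frame ((652.6456298828125, -75.45916748046875), (174.24697875976562, 156.05197143554688), 3.9341347217559814)
plate tilt [-1.36276309 -0.0414327 ] z 0.240504419888336 1083 [ 0.62901524 -0.10040912  0.23745911] [ 0.69043952 -0.05592852  0.41253541]
```

Face centre is about (0.650, -0.070, 0.059), slope 15.8°, direction 0.071, and the tool yaw already matches.

The interface has no tool tilt, so I'll let the slide pivot in the jaws about their axis. Its uphill edge touches first at TCP ≈ (0.649, -0.071, 0.083), and then the tool swings to ≈ (0.641, -0.072, 0.074).

```bash
python3 - <<'E'
from h import *
delta([0.649,-0.0707,0.11],np.pi/2+.07)
E
```

```text
t 12.5 tcp [ 0.6987 -0.0763  0.2501] shift [ 47.6   9.  140.7] roll -0.0009985702131023455 F [-0.7  0.7 -1.6] q [ 0.12  0.51  0.28 -0.   -1.35 -1.62] gap 0.0117
zaxis [-1.120e-02 -5.000e-04 -9.999e-01]
```

{"method": "step_arm", "body": {"motion": "1 20 3 20 0;1 49 3 50 0;1 49 3 90 0;1 49 3 120 0;1 49 3 135 0;1 49 3 139 0;1 49 3 139 0;1 49 3 139 0"}}

```text
t: 13.3
tcp_pos: [0.649, -0.0771, 0.1133]
tool_rot: [[-0.998, -0.069, -0.008], [-0.069, 0.998, -0.001], [0.008, -0.0, -1.0]]
contact_force: [0.8, 0.5, -1.3]
finger_gap: 0.0118
```

```bash
python3 - <<'E'
from h import *
im,d,i=shot("side","12")
cv2.imwrite("pics/c12.png",cv2.resize(im[130:220,200:330],None,fx=6,fy=6,interpolation=2)[:,:,::-1])
delta([0.649,-0.0707,0.086],np.pi/2+.07)
E
```

```text
t 13.35 tcp [ 0.649  -0.0769  0.1134] shift [-0.6  6.2 27.4] roll -0.0010225068086391342 F [ 1.3  0.3 -2.4] q [ 0.13  0.52 -0.05 -0.   -1.   -1.63] gap 0.0119
zaxis [-8.1e-03 -5.0e-04 -1.0e+00]
```

View pics/c12.png

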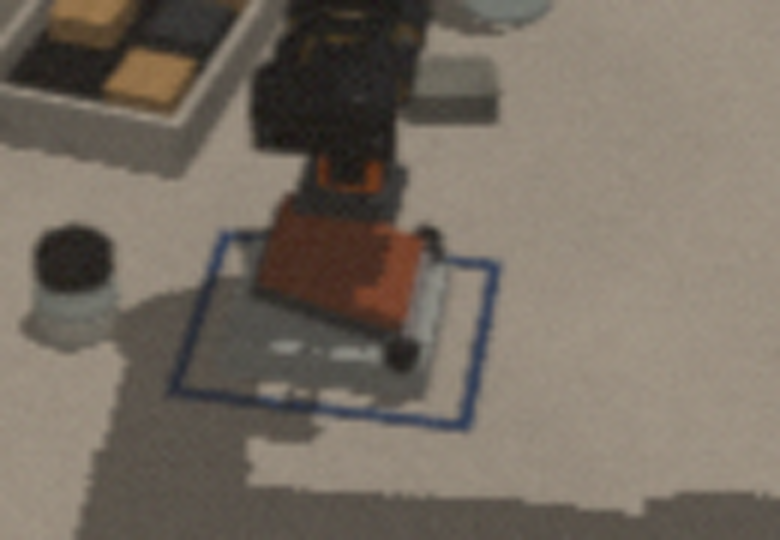

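The side view shows the slide held level above the face, a little toward the far side (y), which is the 6 mm still to correct. I'll lower it to just above contact with a lighter grip.

{"method": "step_arm", "body": {"motion": "1 -1 6 5 0;1 -1 6 12 0;1 -1 6 18 0;1 -1 6 23 0;1 -1 6 25 0;1 -1 6 25 0", "newtons": 7}}

```text
t: 13.95
tcp_pos: [0.6491, -0.071, 0.0878]
tool_rot: [[-0.998, -0.069, -0.009], [-0.069, 0.998, -0.001], [0.009, -0.0, -1.0]]
contact_force: [0.4, -0.5, -1.1]
finger_gap: 0.012
```

```bash
python3 - <<'E'
from h import *
delta([0.6407,-0.0716,0.0737],np.pi/2+.07)
E
```

```text
t 13.95 tcp [ 0.6491 -0.071   0.0878] shift [ 8.3 -0.  14.1] roll -0.0010378049647081777 F [ 0.4 -0.5 -1.1] q [ 0.14  0.55 -0.08 -0.   -0.95 -1.64] gap 0.012
zaxis [-9.2e-03 -7.0e-04 -1.0e+00]
```

{"method": "step_arm", "body": {"motion": "1 0 0 2.5 0;1 0 0 4.5 0;1 1 0 6 0;1 2.5 0 7.5 0;1 3.5 0 8.5 0;1 4 0 9 0;1 4 0 9 0"}}

```text
t: 14.65
tcp_pos: [0.6453, -0.0713, 0.0789]
tool_rot: [[-0.998, -0.069, -0.008], [-0.069, 0.998, -0.001], [0.008, -0.0, -1.0]]
contact_force: [0.6, -0.3, 0.0]
finger_gap: 0.0116
```

```bash
python3 - <<'E'
from h import *
delta([0.6407,-0.0716,0.0737],np.pi/2+.07)
im,d,i=shot("side","13")
cv2.imwrite("pics/c13.png",cv2.resize(im[130:220,200:330],None,fx=6,fy=6,interpolation=2)[:,:,::-1])
shot("wrist","13")
E
```

```text
t 14.65 tcp [ 0.6453 -0.0713  0.0789] shift [4.6 0.  5.3] roll -0.001019336213261779 F [ 0.6 -0.3  0. ] q [ 0.14  0.55 -0.1  -0.   -0.93 -1.64] gap 0.0116
zaxis [-8.5e-03 -7.0e-04 -1.0e+00]
```

View pics/c13.png

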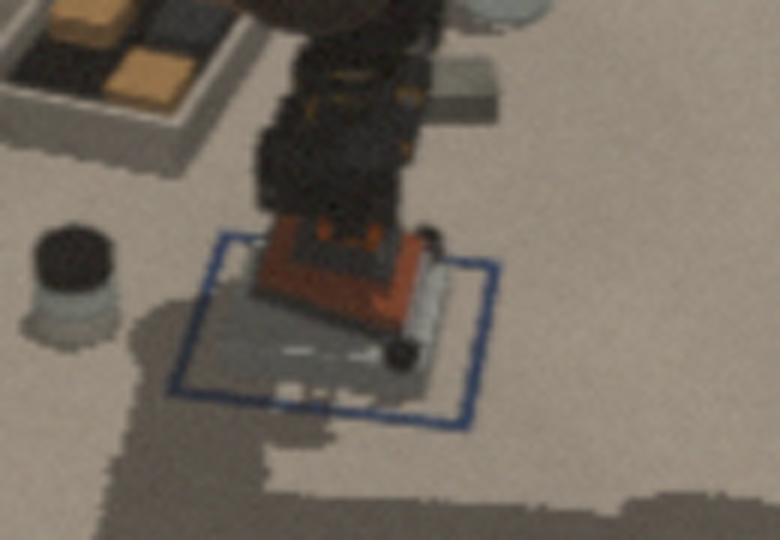

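View pics/wrist13.png

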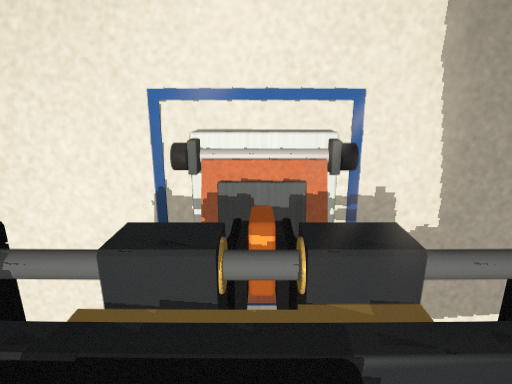

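The slide's uphill edge has touched: the force rose by about 1.5 N and the plate is centred across the face (cols 218–306 in 201–328). I'll continue the swing.

{"method": "step_arm", "body": {"motion": "1 1 0 1.3 0;1 2 0 2.5 0;1 3 0 3.7 0;1 4 0 5 0;1 4.6 0 6 0;1 4.6 0 6 0"}}

```text
t: 15.35
tcp_pos: [0.6411, -0.0716, 0.0736]
tool_rot: [[-0.998, -0.069, -0.008], [-0.069, 0.998, -0.001], [0.008, -0.0, -1.0]]
contact_force: [-0.3, 1.4, 4.2]
finger_gap: 0.0119
```

```bash
cat > plate.py <<'E'
from h import *
import sys
delta([0.6407,-0.0716,0.0737],np.pi/2+.07)
im,d,i=shot("wrist",sys.argv[1]); C=cloud(d,i); I=im.astype(int); v,u=np.mgrid[:384,:512]
def fit(m,nm):
    S=C[m]; S=S[(S[:,2]>.03)&(S[:,2]<.11)]; c=S.mean(0); k=np.ones(len(S),bool)
    for _ in range(4):
        A=np.c_[S[:,:2]-c[:2],np.ones(len(S))]; w=np.linalg.lstsq(A[k],S[k,2],rcond=None)[0]; r=S[:,2]-A@w; k=abs(r)<max(.0015,2*r[k].std())
    print(nm,len(S),k.sum(),"slope deg x,y",np.degrees(np.arctan(w[:2])),"z at c",w[2],"c",np.round(c,4),"rms",r[k].std()); return w,c
pl=(u>220)&(u<304)&(v>170)&(v<222)&(I.max(2)<110)&(I.max(2)-I.min(2)<30)
a,ca=fit(pl,"plate")
red=(I[:,:,0]-I[:,:,1]>50)&(I[:,:,0]>1.6*I[:,:,1])&(v<222)&(v>150)&(u>195)&(u<335)&((u<235)|(u>290)|(v<185))
red=cv2.erode(red.astype(np.uint8),np.ones((3,3)))>0
b,cb=fit(red,"face")
h=a[2]-(b[2]+b[:2]@(ca-cb)[:2]); print("plate top above face plane (vertical)",h, "plate min x", C[pl][:,0].min())
im,d,i=shot("side",sys.argv[1])
cv2.imwrite(f"pics/c{sys.argv[1]}.png",cv2.resize(im[130:220,200:330],None,fx=6,fy=6,interpolation=2)[:,:,::-1])
E
python3 plate.py 14
```

```text
t 15.35 tcp [ 0.6411 -0.0716  0.0736] shift [ 0.4  0.  -0.1] roll -0.00063510616973117 F [-0.3  1.4  4.2] q [ 0.14  0.55 -0.12 -0.   -0.91 -1.64] gap 0.0119
zaxis [-7.5e-03 -9.0e-04 -1.0e+00]
plate 2509 2366 slope deg x,y [15.64384919  1.12592422] z at c 0.058520462507704006 c [ 0.6263 -0.0733  0.0591] rms 0.0006110434546332541
face 3143 3061 slope deg x,y [15.69853425  1.11368134] z at c 0.05024949728621367 c [ 0.619  -0.0714  0.0503] rms 0.0006152602314618061
plate top above face plane (vertical) 0.006256563080364215 plate min x 0.5708414924542161
```

View pics/c14.png

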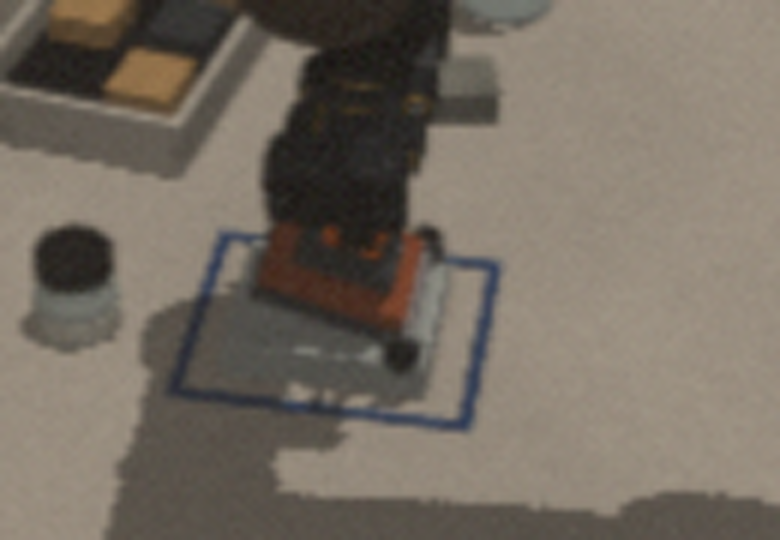

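View pics/wrist14.png

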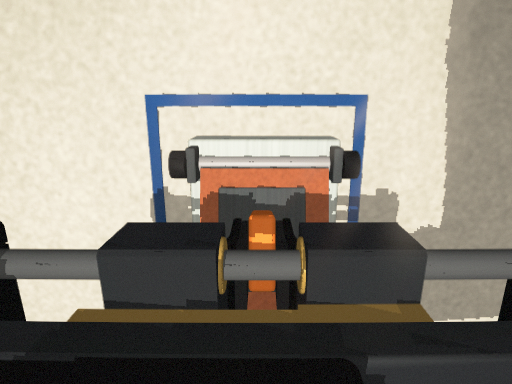

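The slide is now flush. The plate slope is 15.64°/1.13° against the face's 15.70°/1.11°, and the plate top sits 6.0 mm above the face, equal to its thickness. The push is about 6 N. I'll firm the grip, press slightly more, let it settle and recheck.

{"method": "step_arm", "body": {"motion": "1 0 0 0.5 0;1 0 0 1 0;1 0 0 1 0;1 0 0 1 0;1 0 0 1 0;1 0 0 1 0;1 0 0 1 0;1 0 0 1 0", "newtons": 15}}

```text
t: 16.25
tcp_pos: [0.6411, -0.0716, 0.0736]
tool_rot: [[-0.998, -0.07, -0.007], [-0.07, 0.998, -0.001], [0.007, -0.001, -1.0]]
contact_force: [-1.5, 0.8, 7.8]
finger_gap: 0.0116
```

```bash
python3 plate.py 15; python3 - <<'E'
from h import *
im,d,i=shot("top","15")
for _ in range(6):
    eyes.camera("top"); o=get_obs(); print(np.round(o["contact_force"],1),np.round(o["tcp_pos"],4),np.abs(o["qd"]).max().round(4))
z=np.load("pics/wrist15.npz"); wi={k:z[k] for k in z.files}; C=cloud(z["d"],wi); I=z["im"].astype(int); v,u=np.mgrid[:384,:512]
# low edge of plate, low edge of face (column bands)
for uu in (228,240,285,298): 
    print(uu,[(r,*np.round(C[r,uu]*1000).astype(int),*I[r,uu]) for r in range(160,200,2)][::2])
E
```

```text
t 16.25 tcp [ 0.6411 -0.0716  0.0736] shift [ 0.4 -0.  -0.1] roll -0.0004190382065722975 F [-1.5  0.8  7.8] q [ 0.14  0.55 -0.12  0.   -0.91 -1.64] gap 0.0116
zaxis [-0.0073 -0.0011 -1.    ]
plate 2505 2365 slope deg x,y [15.57107071  1.14906497] z at c 0.05848679559972175 c [ 0.6263 -0.0732  0.0591] rms 0.0006061758835191327
face 3153 3077 slope deg x,y [15.72921579  1.15381866] z at c 0.05024504348380373 c [ 0.6189 -0.0717  0.0502] rms 0.0006301065971610786
plate top above face plane (vertical) 0.0061916982250023525 plate min x 0.5708214115377194
[-0.8  0.8  7.6] [ 0.6411 -0.0716  0.0736] 0.0019
[-1.1  1.5  7. ] [ 0.6411 -0.0716  0.0736] 0.0023
[-1.6  1.4  7.6] [ 0.6411 -0.0716  0.0736] 0.0024
[-1.7  0.3  6.6] [ 0.6411 -0.0716  0.0736] 0.0026
[-1.   1.1  8.3] [ 0.6411 -0.0716  0.0736] 0.0012
[-1.4  0.3  8.3] [ 0.6411 -0.0716  0.0736] 0.0013
228 [(160, np.int64(607), np.int64(-96), np.int64(35), np.int64(198), np.int64(190), np.int64(181)), (164, np.int64(609), np.int64(-96), np.int64(37), np.int64(235), np.int64(231), np.int64(225)), (168, np.int64(610), np.int64(-94), np.int64(48)
[... 2864 characters left out ...]
.int64(155), np.int64(98), np.int64(76)), (172, np.int64(609), np.int64(-53), np.int64(48), np.int64(215), np.int64(122), np.int64(80)), (176, np.int64(612), np.int64(-53), np.int64(48), np.int64(219), np.int64(125), np.int64(83)), (180, np.int64(613), np.int64(-53), np.int64(50), np.int64(214), np.int64(123), np.int64(83)), (184, np.int64(616), np.int64(-53), np.int64(49), np.int64(207), np.int64(118), np.int64(79)), (188, np.int64(617), np.int64(-53), np.int64(56), np.int64(97), np.int64(95), np.int64(92)), (192, np.int64(619), np.int64(-53), np.int64(58), np.int64(80), np.int64(80), np.int64(75)), (196, np.int64(621), np.int64(-53), np.int64(57), np.int64(65), np.int64(62), np.int64(60))]
```

View pics/wrist15.png

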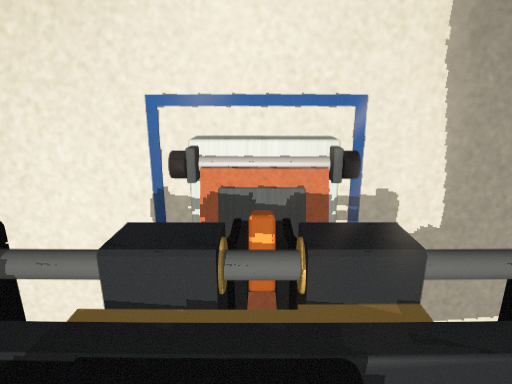

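The final picture shows the slide flush and centred:

- **Up-slope:** the low margin is about 11 mm against an ideal 13 mm.
- **Across:** plate cols 218–306 within face cols 201–328.
- **Force:** steady at about 7.5 N, plus the slide's weight.

Handing in.

```bash
python3 -c "
from bench import *
print(close_job())"
```

```text
the job is handed in; nothing more can be done
None
```

I pushed the stage into the blue frame with the half-open fingers and gripped the slide by its orange rib. I then set its uphill edge on the rock face and let the slide pivot in the jaws until it lay flush. I handed the job in at about 17 s of the 64 s allowed, still gripping and pressing; it returned no verdict.

| Last check | Result | Limit |
|---|---|---|
| Stage position in the frame | within about 2 mm in x and 5 mm in y | 20 mm |
| Stage angle to the frame | under 0.01 rad | 0.25 rad |
| Slide tilt against the face | 15.6° against 15.7° (about 0.003 rad) | 0.05 rad |
| Slide underside to the face | within about 0.5 mm | 2.5 mm |
| Slide centring on the face | about 2 mm low along the slope, 1–2 mm sideways | 15 mm |
| Pressing force | wrist reads 7–8 N upward, so about 9 N on the face with the slide's weight | 2.5 to 25 N |

The stage position was measured just before the slide was placed on the face. The last pictures show it still inside the frame. The tool did not move over the final readings.

- **Failed first grasp:** I lifted before the fingers had closed, so I reopened, measured the slide again and repeated. The slide had not moved.
- **Disagreement on stage y:** the top camera put the stage at -0.073 m and the wrist camera at -0.070 m. Both are well within the limit.
- **Bystanders:** nothing came into contact with them that I saw, but I did not measure their positions again.

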